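# Tip two heat sinks onto their fins inside taped frames

## Task

Two finned aluminium heat sinks stand on end on the repair bench, each at the edge of its own masking-tape frame. Get them ready for new thermal paste: with the fingertips, push each one high on its smooth flat face so that it tips over and comes to rest lying on its fins, flat face up, wholly within its own frame (the outline of the tape). Only push, never pick a heat sink up, and leave everything else on the bench where it is.

Things in the scene. Friction and masses are not known exactly. Their poses are not given: they have to be found in the camera images.
- sink_big: The bigger aluminium heat sink, standing on end: 120 mm tall, 80 wide, 40 thick, about 0.4 kg; its plate 8 mm thick with a smooth flat face on its -x side (plane x = -20 mm) and 9 upright fins on its +x side (tips x = +20 mm). Origin: centre of its underside as it stands; +x towards its frame, +y across the width, +z up the height. Lying as wanted, +x points down.
- sink_small: The smaller aluminium heat sink, standing on end: 90 mm tall, 64 wide, 36 thick, about 0.22 kg; its plate 7 mm thick with a smooth flat face on its -x side (plane x = -18 mm) and 7 upright fins on its +x side (tips x = +18 mm). Origin: centre of its underside as it stands; +x towards its frame, +y across the width, +z up the height. Lying as wanted, +x points down.
- frame_big: Frame of masking tape stuck flat on the bench (no height) for the bigger heat sink: 170 x 128 mm over the outside (x by y), tape 10 mm wide. Origin at its centre on the bench. Its +x points away from the standing heat sink, which straddles its near (-x) edge, with its fin foot 50 to 70 mm on the -x side of the centre.
- frame_small: The same for the smaller heat sink: 138 x 110 mm over the outside (x by y), tape 10 mm wide, origin at its centre on the bench, +x away from the standing heat sink, whose fin foot is 35 to 55 mm on the -x side of the centre.
- sink_big_foot (a point): Middle of the lower edge of the fin side of the bigger heat sink (20, 0, 0 mm in its own axes): the edge it pivots on; on the bench, before and after. Pushed along +x in the upper third of the flat face, it tips without much sliding, overbalances once its top has gone about 40 mm, and drops onto its fins.
- sink_big_corner_a (a point): Corner of the fin side of the bigger heat sink, at (20, 40, 0) mm from its origin in its own axes; must finish inside its tape frame.
- sink_big_corner_b (a point): Corner of the fin side of the bigger heat sink, at (20, -40, 0) mm from its origin in its own axes; must finish inside its tape frame.
- sink_big_corner_c (a point): Corner of the fin side of the bigger heat sink, at (20, 40, 120) mm from its origin in its own axes; must finish inside its tape frame.
- sink_big_corner_d (a point): Corner of the fin side of the bigger heat sink, at (20, -40, 120) mm from its origin in its own axes; must finish inside its tape frame.
- sink_small_foot (a point): Middle of the lower edge of the fin side of the smaller heat sink (18, 0, 0 mm in its own axes): the edge it pivots on; on the bench, before and after. Pushed along +x in the upper third of the flat face, it tips without much sliding, overbalances once its top has gone about 30 mm, and drops onto its fins.
- sink_small_corner_a (a point): Corner of the fin side of the smaller heat sink, at (18, 32, 0) mm from its origin in its own axes; must finish inside its tape frame.
- sink_small_corner_b (a point): Corner of the fin side of the smaller heat sink, at (18, -32, 0) mm from its origin in its own axes; must finish inside its tape frame.
- sink_small_corner_c (a point): Corner of the fin side of the smaller heat sink, at (18, 32, 90) mm from its origin in its own axes; must finish inside its tape frame.
- sink_small_corner_d (a point): Corner of the fin side of the smaller heat sink, at (18, -32, 90) mm from its origin in its own axes; must finish inside its tape frame.
- paste_jar: Small closed jar, 48 mm across, 55 mm high, white-capped, standing near the middle between the two tape frames. Origin under its centre. Leave alone.
- capacitor: Black can capacitor, 35 mm across, 50 mm high, standing near the middle, nearer the robot than the jar. Origin under its centre. Leave alone.
- remote: Black remote control lying on the robot's right, 170 x 46 x 18 mm. Origin under its centre. Leave alone.
- loupe: White hand magnifier lying on the robot's left, about 160 x 42 x 22 mm. Origin under its handle's centre. Leave alone.
- wash_bottle: Clear bottle, 72 mm across, 130 mm high, beyond the work. Origin under its centre. Leave alone.
Things that resemble listed ones, but are neither listed nor needed, are in the scene too. What is shaped like the sink_small but purple is not meant. What is shaped like the sink_big but purple is not meant.

How it is judged:
By the outcome, as a careful person would: the job done as asked, in the order asked, and still so for the second after the job is handed in, with the robot touching nothing.
It also fails if it takes over 48 s, if anything falls off the work surface, if the arm or the gripper's body presses on something with over 40 N, if the wrist force passes 120 N, or if a joint passes its speed limit or range.

## Robot

A 6-joint arm with a two-finger parallel gripper is mounted at the origin on the work surface. World frame = base frame: x ahead of the robot, y to its left, z up, the work surface at z = 0. Lengths are in m, angles in degrees, forces in N, time in s.
With the tool pointing down it reaches from about 0.3 to 0.75 m from the base axis. Payload 8.5 kg.
Tool frame: the origin (TCP) lies at the very end of the fingers, on their centre line; the grasp point (between the pads) lies 19 mm behind it (env.tcp_to_grasp is the distance from the TCP to the grasp point, in m); z points along the fingers, y is the line along which they close (so a half turn about z gives the same grasp; the last joint's range is limited). The gripper opens to 85 mm and grips with 20 to 120 N. Pads are 22 mm wide; open, the fingers measure 114 mm over their backs; the gripper's body (76 mm by 85 mm) begins 54 mm behind the grasp point. The pads swing forward as they close: fully open they stand 13 mm farther back than shut.
Start: joints at [-86.477, 21.807, 74.336, -0, 83.858, -12.336], TCP at [0.15, -0.529, 0.231] pointing down, gripper open.
Joint ranges: [-178.18, 178.18], [-50.72, 133.34], [12.68, 142.11], [-81.47, 261.47], [9.98, 163.14], [-165.26, 165.26]. Speed limits (degrees/s): [136.94, 136.94, 180, 180, 180, 180].

## Interface

Orientations are given as a 3x3 rotation matrix whose columns are the frame's x, y, z axes.
In Python, from rig import status, get_image, env gives the robot as it stands.
- The arm moves only by the shell command python3 -m handwheel 'ROWS' [FORCE]. ROWS is text: rows parted by semicolons, each of 7 numbers parted by spaces: the shift along the world's x, y, z in cm, then the turn, a rotation vector about the world's x, y, z in degrees, then the opening, from 0 (shut) to 1 (fully open). In form: dx dy dz wx wy wz gripper; .... A call has 1 to 8 rows; each row is the pose to reach, as a shift and turn from the pose commanded when the call began; what a row does not reach only later rows make up. A row lasts 1/12 s, in which the tool goes at most 41.7 mm and 7.16 degrees, less where a joint would pass 70% of its speed; a pose out of reach is approached as far as the arm can. A call with a gripper value outside its range is refused whole. The fingers move at their own pace and stop on an object; FORCE is the grip in N (left out, the last holds). Time passes only in rows, so rows that repeat a pose let the fingers close. It gives the time, the measured TCP pose, the force, the opening and the grip force at its end, in the units of the state.
- status.observe(): the state, without advancing time (a new reading comes with each control period).
- get_image(name): name is "side" or "top" or "wrist"; returns a dict with "color" (480x640x3 uint8, red, green, blue), "vertical_fov" (degrees; the focal length in pixels is half the picture's height over the tangent of half this angle, whatever the lens; pixels are square), "cx", "cy" (the principal point, pixels), "xyz" and "orientation" of the camera in the world. Camera axes: x right, y down, z forward; pixel columns grow to the right and rows downward; lengths in m; the calibration is good to about 2 mm. A picture is of the moment at which its call begins. There is no depth.
- env.close_job(): hands the job in; it is judged then, once.
The state is a dict: "time_s": time; "q": joint angles; "qvel": joint speeds; "joint_efforts": joint torques, N m; "position": TCP position; "tool_rot": TCP orientation; "ft_force": force on the tool from outside, world axes, zero at the start; "wrist_torque": the same for the moment, N m; "grip_width": finger opening in m; "gripper_force": force on a finger pad.
Only numpy, scipy, OpenCV 4.12 (cv2) and the standard library are available. Lean on these libraries where they do the work, as an engineer would, in place of code of your own. Each camera call takes 0.05 s, during which the arm holds its last target. There are 200 camera calls.

## Working session

There is one attempt and no reset: what is moved stays moved. The work goes in short steps, Python scripts to look and compute and a shell command to move; the robot and the scene stay as the last step left them, time stands still between calls to the robot, and variables do not carry over. Pictures are saved under pics/ and viewed, at most 10 in all, crops included, and the job is handed in when it is done.

```bash
ls; mkdir -p pics; python3 - <<'E'
from rig import status,get_image,env
import cv2,pickle
for n in ("top","side"):
    d=get_image(n); pickle.dump(d,open(f"pics/{n}0.pkl","wb")); cv2.imwrite(f"pics/{n}0.png",d["color"][:,:,::-1])
    print(n,d["vertical_fov"],d["cx"],d["cy"],d["xyz"],d["orientation"])
s=status.observe();print(s["time_s"],s["position"],s["tool_rot"],s["grip_width"])
E
```

```text
pics
top 57.04763505355425 321.4101613038215 242.30768761620834 [ 0.36403646 -0.01816416  1.33785479] [[-0.01142717 -0.98448037  0.17512229]
 [-0.99989245  0.0128601   0.0070498 ]
 [-0.00919248 -0.1750229  -0.98452145]]
side 43.70835538232897 316.46381723712415 234.82872515992256 [0.5048816  1.14981387 0.90262998] [[-0.99839886 -0.02133348  0.05238891]
 [-0.05511793  0.57511965 -0.81621039]
 [-0.01271728 -0.81779109 -0.57537467]]
0.1 [ 0.15027522 -0.52878585  0.23077636] [[ 9.61945846e-01  2.73240156e-01 -7.92647232e-05]
 [ 2.73240011e-01 -9.61944943e-01  1.35031635e-03]
 [ 2.92712350e-04 -1.32058949e-03 -9.99999085e-01]] 0.0851711166114397
```

View pics/top0.png

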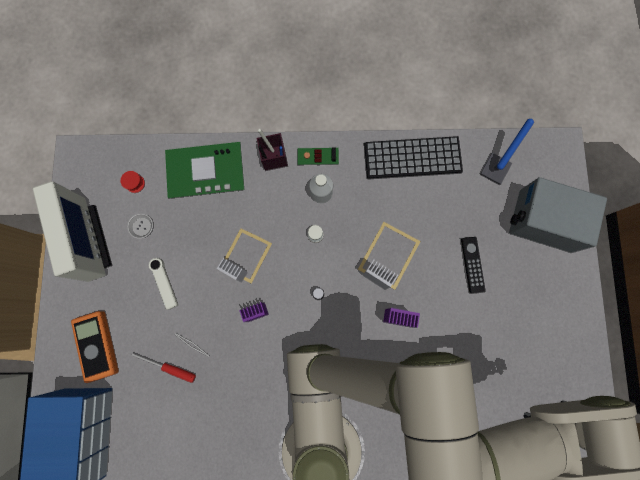

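View pics/side0.png

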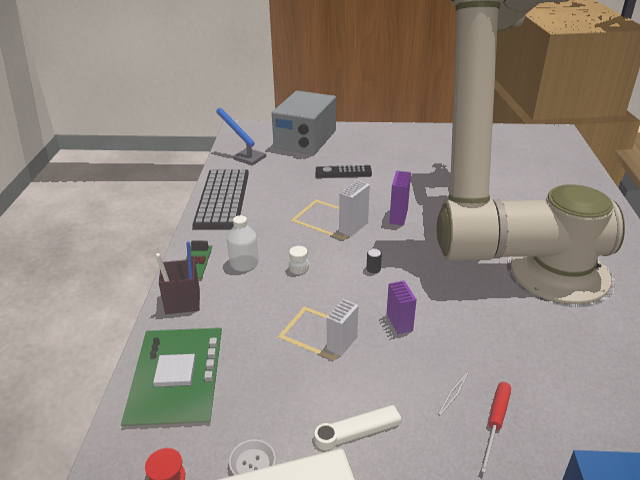

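The top view shows four finned blocks. Silver ones are at (380,270), in the right, larger frame, and at (232,267), in the left, smaller frame. Purple ones are at (402,317) and (254,310), with no frame. The silver ones fit the description (aluminium, straddling the tape frames); the purple ones are decoys. I'll confirm in an enlarged crop and measure.

```bash
cat > h.py <<'E'
import numpy as np,cv2,pickle
def ray(d,u,v):
    f=240/np.tan(np.radians(d["vertical_fov"]/2))
    r=np.array([(u-d["cx"])/f,(v-d["cy"])/f,1.]); return np.array(d["xyz"]),np.array(d["orientation"])@r
def onz(d,u,v,z=0):
    o,r=ray(d,u,v); return o+r*(z-o[2])/r[2]
def proj(d,p):
    f=240/np.tan(np.radians(d["vertical_fov"]/2))
    c=np.array(d["orientation"]).T@(np.array(p)-d["xyz"]); return c[0]/c[2]*f+d["cx"],c[1]/c[2]*f+d["cy"]
E
python3 - <<'E'
from h import *
a=pickle.load(open("pics/top0.pkl","rb"));b=pickle.load(open("pics/side0.pkl","rb"))
t=a["color"][:,:,::-1];s=b["color"][:,:,::-1]
R=lambda im,x,y,w,h:cv2.resize(im[y:y+h,x:x+w],(400,300),interpolation=cv2.INTER_CUBIC)
o=np.vstack([np.hstack([R(t,205,220,100,75)[:],R(t,340,218,100,75)]),np.hstack([R(s,275,285,100,75),R(s,285,170,100,75)])])
cv2.imwrite("pics/crop0.png",o)
hsv=cv2.cvtColor(t,cv2.COLOR_BGR2HSV)
m=cv2.inRange(hsv,(15,60,120),(32,255,255))
for n,(x0,x1) in dict(small=(205,290),big=(345,440)).items():
    k=np.zeros_like(m);k[215:300,x0:x1]=m[215:300,x0:x1]
    v,u=np.nonzero(k);P=np.array([onz(a,i,j)[:2] for i,j in zip(u,v)])
    r=cv2.minAreaRect(P.astype(np.float32)*1000);print(n,len(u),r,cv2.boxPoints(r).round())
E
```

```text
small 367 ((565.4319458007812, 224.50604248046875), (110.17672729492188, 136.7393341064453), 63.004730224609375) [[480. 206.]
 [601. 144.]
 [651. 243.]
 [530. 305.]]
big 449 ((560.3566284179688, -214.09873962402344), (128.4422149658203, 169.92984008789062), 60.30978775024414) [[ 455. -228.]
 [ 602. -312.]
 [ 666. -200.]
 [ 518. -116.]]
```

View pics/crop0.png

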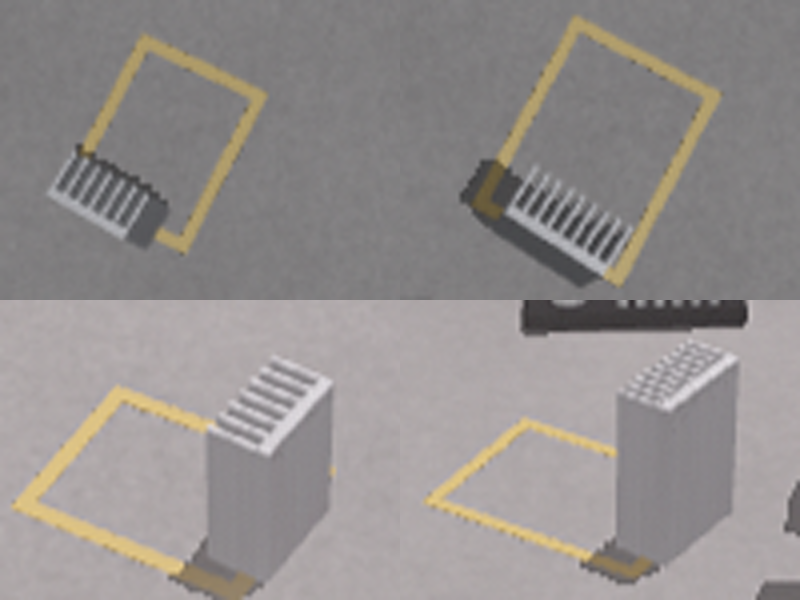

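The crop confirms it: both silver sinks straddle the near end of their own tape frames with their fins facing the frame. Frame fits are within 1 mm of the stated sizes. Next are the sink tops.

```bash
python3 - <<'E'
from h import *
a=pickle.load(open("pics/top0.pkl","rb"));t=a["color"][:,:,::-1]
hsv=cv2.cvtColor(t,cv2.COLOR_BGR2HSV)
F=dict(small=((565.4,224.5),(.89,-.456),90,(212,250,250,285)),big=((560.4,-214.1),(.868,-.496),120,(358,400,255,292)))
for n,(c,ax,h,(x0,x1,y0,y1)) in F.items():
  ax=np.array(ax);ay=np.array([-ax[1],ax[0]])
  for th in (135,150,165):
    m=cv2.inRange(hsv,(0,0,th),(180,50,255));k=np.zeros_like(m);k[y0:y1,x0:x1]=m[y0:y1,x0:x1]
    v,u=np.nonzero(k);P=np.array([onz(a,i,j,h/1000)[:2] for i,j in zip(u,v)])*1000
    r=cv2.minAreaRect(P.astype(np.float32));d=np.array(r[0])-c
    print(n,th,len(u),np.round(r[0],1),np.round(r[1],1),round(r[2],1),"in frame",d@ax,d@ay)
# purple decoys, jar/capacitor vicinity
m=cv2.inRange(hsv,(130,80,40),(160,255,255))
nn,l,st,ce=cv2.connectedComponentsWithStats(m)
for i in range(1,nn):
  if st[i,4]>100:
    v,u=np.nonzero(l==i);x=[onz(a,p,q,.1)[:2]*1000 for p,q in zip(u,v)];r=cv2.minAreaRect(np.float32(x));print("purple",st[i],cv2.boxPoints(r).round())
E
```

```text
small 135 151 [503.1 246. ] [99.7 60.3] 35.1 in frame -65.29760986328122 -9.259446936035147
small 150 99 [513.6 255. ] [63.8 34.8] 59.4 in frame -60.040841064453105 3.558908410644541
small 165 54 [513.5 254.7] [61.  33.3] 59.4 in frame -59.91921826171873 3.2060147033691493
big 135 234 [ 494.1 -174.8] [111.   41.1] 54.5 in frame -77.07027082519528 1.229783850097661
big 150 165 [ 493.3 -175.5] [79.8 39.7] 56.4 in frame -77.37462861328123 0.2723750366210993
big 165 96 [ 492.7 -175.5] [79.1 37.2] 56.1 in frame -77.86982258300779 -0.10829641113281241
purple [240 302  28  20 352] [[361. 209.]
 [385. 141.]
 [421. 154.]
 [398. 222.]]
purple [383 308  37  20 517] [[ 342. -270.]
 [ 383. -278.]
 [ 402. -185.]
 [ 362. -176.]]
```

```bash
python3 -m handwheel '29.3 38.6 0 0 0 -49.4 0;29.3 38.6 0 0 0 -49.4 0;29.3 38.6 0 0 0 -49.4 0;29.3 38.6 0 0 0 -49.4 0;29.3 38.6 0 0 0 -49.4 0;29.3 38.6 0 0 0 -49.4 0;29.3 38.6 0 0 0 -49.4 0;29.3 38.6 0 0 0 -49.4 0'
```

```text
time_s: 0.77
position: [0.3411, -0.2779, 0.2312]
tool_rot: [[0.83, -0.558, -0.0], [-0.558, -0.83, 0.0], [-0.0, 0.0, -1.0]]
ft_force: [0.6, -1.2, 0.3]
grip_width: -0.0002
gripper_force: 0.0
```

```bash
python3 -m handwheel '9.1 12.1 0 0 0 0 0;9.1 12.1 0 0 0 0 0;9.1 12.1 0 0 0 0 0;9.1 12.1 0 0 0 0 0;9.1 12.1 0 0 0 0 0;9.1 12.1 0 0 0 0 0'
```

```text
time_s: 1.27
position: [0.4319, -0.1572, 0.2311]
tool_rot: [[0.835, -0.55, -0.001], [-0.55, -0.835, 0.0], [-0.001, 0.0, -1.0]]
ft_force: [-0.7, -0.8, -0.7]
grip_width: -0.0001
gripper_force: 0.0
```

```bash
python3 -m handwheel '0 0 -5 0 0 0 0;0 0 -5 0 0 0 0;0 0 -5 0 0 0 0;0 0 -5 0 0 0 0'; python3 - <<'E'
from rig import get_image
import cv2,pickle
d=get_image("side");pickle.dump(d,open("pics/side1.pkl","wb"))
cv2.imwrite("pics/side1.png",cv2.resize(d["color"][120:320,260:460,::-1],(600,600)))
E
```

```text
time_s: 1.6
position: [0.4314, -0.159, 0.1819]
tool_rot: [[0.833, -0.554, -0.001], [-0.554, -0.833, 0.0], [-0.001, 0.0, -1.0]]
ft_force: [0.6, 0.0, -0.1]
grip_width: 0.0004
gripper_force: 0.0
```

View pics/side1.png

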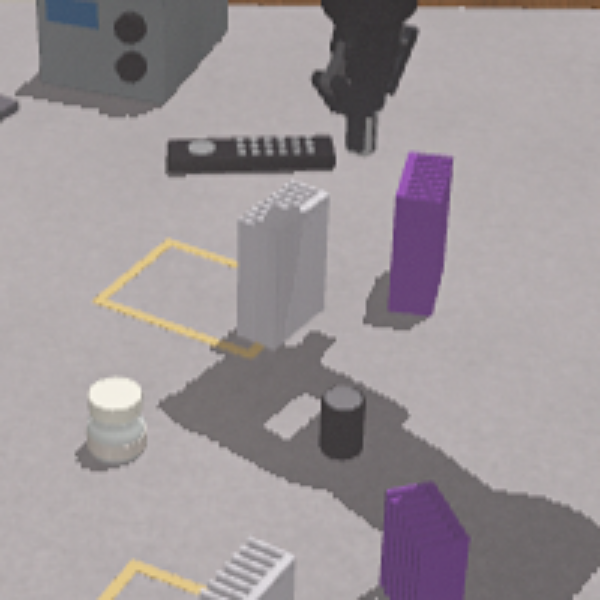

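The fingertips (crop pixel 362,145) are above the gap between the silver big sink and the purple decoy. I'll shift onto the sink's centre line and descend to z ≈ 104 mm.

```bash
python3 -m handwheel '1.1 1.7 0 0 0 0 0;1.1 1.7 -4 0 0 0 0;1.1 1.7 -7.8 0 0 0 0;1.1 1.7 -7.8 0 0 0 0;1.1 1.7 -7.8 0 0 0 0'
```

```text
time_s: 2.07
position: [0.4427, -0.1415, 0.1041]
tool_rot: [[0.833, -0.553, -0.001], [-0.553, -0.833, 0.001], [-0.001, 0.0, -1.0]]
ft_force: [-0.2, 1.0, 1.5]
grip_width: -0.0003
gripper_force: 0.0
```

```bash
python3 -m handwheel '0.83 -0.55 0 0 0 0 0;1.67 -1.11 0 0 0 0 0;2.1 -1.4 0 0 0 0 0;2.5 -1.65 0 0 0 0 0;2.9 -1.9 0 0 0 0 0;3.3 -2.2 0 0 0 0 0;3.7 -2.45 0 0 0 0 0;4.1 -2.7 0 0 0 0 0'
```

```text
time_s: 2.73
position: [0.484, -0.1684, 0.1036]
tool_rot: [[0.834, -0.552, 0.0], [-0.552, -0.834, -0.0], [0.0, 0.0, -1.0]]
ft_force: [-0.2, -0.5, 1.1]
grip_width: -0.0004
gripper_force: 0.4
```

```bash
python3 -m handwheel '0.4 -0.28 0 0 0 0 0;0.8 -0.55 0 0 0 0 0;1.2 -0.8 0 0 0 0 0;1.6 -1.05 0 0 0 0 0;1.6 -1.05 0 0 0 0 0'; python3 - <<'E'
from rig import get_image
import cv2,pickle
d=get_image("side");pickle.dump(d,open("pics/side2.pkl","wb"))
cv2.imwrite("pics/side2.png",cv2.resize(d["color"][120:320,260:460,::-1],(600,600)))
E
```

```text
time_s: 3.15
position: [0.5004, -0.1792, 0.1032]
tool_rot: [[0.833, -0.553, 0.001], [-0.553, -0.833, -0.0], [0.001, -0.0, -1.0]]
ft_force: [0.2, 0.2, -1.0]
grip_width: 0.0003
gripper_force: 0.0
```

View pics/side2.png

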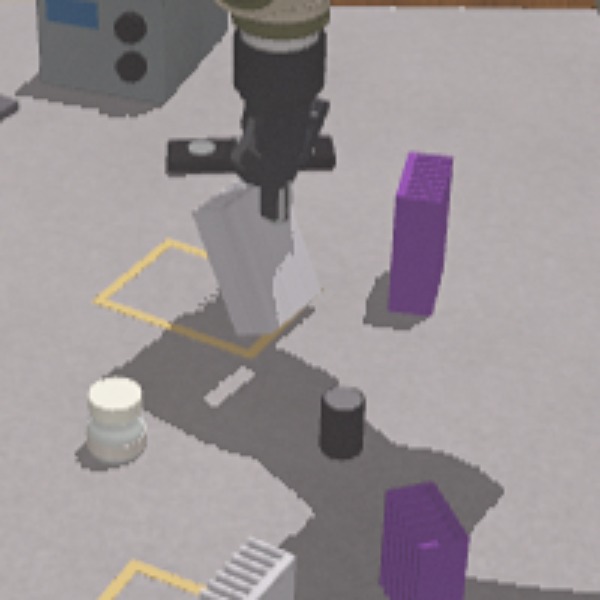

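The sink is tilting about its foot (crop pixel 245,333), with the fingers on its upper face. Continuing the push.

```bash
python3 -m handwheel '0.4 -0.28 0 0 0 0 0;0.8 -0.55 0 0 0 0 0;1.2 -0.8 0 0 0 0 0;1.6 -1.05 0 0 0 0 0;1.6 -1.05 0 0 0 0 0;1.6 -1.05 0 0 0 0 0'; python3 - <<'E'
from rig import get_image
import cv2,pickle
d=get_image("side");pickle.dump(d,open("pics/side3.pkl","wb"))
cv2.imwrite("pics/side3.png",cv2.resize(d["color"][120:320,260:460,::-1],(600,600)))
E
```

```text
time_s: 3.7
position: [0.5158, -0.1892, 0.1032]
tool_rot: [[0.833, -0.553, -0.0], [-0.553, -0.833, 0.0], [-0.0, -0.0, -1.0]]
ft_force: [0.4, -0.3, 0.5]
grip_width: 0.0002
gripper_force: 0.0
```

View pics/side3.png

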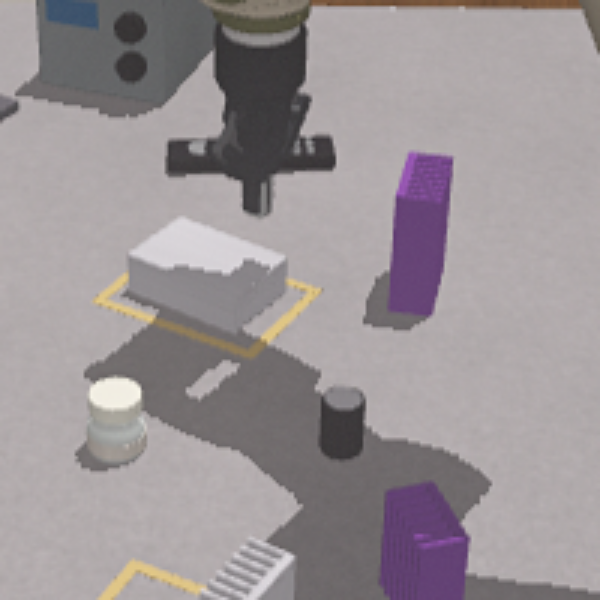

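The big sink has dropped flat, flat face up. I'll check its margins once the arm is clear. Rising and moving to the small sink.

```bash
python3 -m handwheel '0 0 4 0 0 0 0;0 0 8 0 0 0 0;0 0 10 0 0 3 0;-5.2 47.4 10 0 0 3 0;-5.2 47.4 10 0 0 3 0;-5.2 47.4 10 0 0 3 0;-5.2 47.4 10 0 0 3 0;-5.2 47.4 10 0 0 3 0'
python3 -m handwheel '0 0 0 0 0 0 0;0 0 0 0 0 0 0'
```

```text
time_s: 4.42
position: [0.492, 0.0198, 0.2035]
tool_rot: [[0.861, -0.509, 0.0], [-0.509, -0.861, 0.0], [0.0, -0.0, -1.0]]
ft_force: [0.5, 0.2, -0.1]
grip_width: -0.0002
gripper_force: 0.0
time_s: 4.58
position: [0.4924, 0.0197, 0.2036]
tool_rot: [[0.863, -0.505, 0.0], [-0.505, -0.863, -0.0], [0.0, 0.0, -1.0]]
ft_force: [0.1, -0.4, 0.6]
grip_width: -0.0002
gripper_force: 0.0
```

Next target is (464, 284): shift −2.8, +26.5 cm.

```bash
python3 -m handwheel '-2.8 26.5 0 0 0 0 0;-2.8 26.5 0 0 0 0 0;-2.8 26.5 0 0 0 0 0;-2.8 26.5 0 0 0 0 0;-2.8 26.5 0 0 0 0 0;-2.8 26.5 0 0 0 0 0;-2.8 26.5 0 0 0 0 0;-2.8 26.5 -4 0 0 0 0'
python3 -m handwheel '0 0 0 0 0 0 0;0 0 0 0 0 0 0'
```

```text
time_s: 5.25
position: [0.4681, 0.2863, 0.1686]
tool_rot: [[0.863, -0.506, 0.013], [-0.506, -0.863, 0.005], [0.009, -0.011, -1.0]]
ft_force: [1.1, 0.2, 0.2]
grip_width: 0.0001
gripper_force: 0.0
time_s: 5.42
position: [0.4648, 0.2816, 0.1623]
tool_rot: [[0.861, -0.509, -0.004], [-0.509, -0.861, -0.002], [-0.003, 0.004, -1.0]]
ft_force: [0.8, -1.0, -0.2]
grip_width: -0.0002
gripper_force: 0.0
```

```bash
python3 -m handwheel '0 0 -4 0 0 0 0;0 0 -8.5 0 0 0 0;0 0 -8.5 0 0 0 0;0 0 -8.5 0 0 0 0'; python3 - <<'E'
from h import *
from rig import get_image
a=get_image("top");pickle.dump(a,open("pics/top1.pkl","wb"));t=a["color"][:,:,::-1]
R=lambda x,y:cv2.resize(t[y:y+100,x:x+100],(400,400),interpolation=cv2.INTER_CUBIC)
cv2.imwrite("pics/top1.png",np.hstack([R(200,210),R(340,210)]))
E
```

```text
time_s: 5.75
position: [0.4653, 0.2818, 0.0785]
tool_rot: [[0.86, -0.51, -0.002], [-0.51, -0.86, -0.001], [-0.002, 0.002, -1.0]]
ft_force: [0.6, -0.2, 0.9]
grip_width: 0.0
gripper_force: 0.0
```

View pics/top1.png

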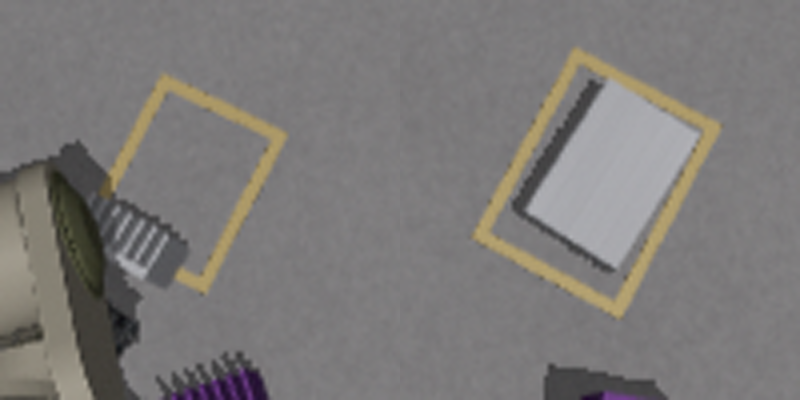

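Right crop: the big sink lies flat face up inside its frame, outline about (530,210)-(610,80)-(700,132)-(620,268). Left crop: the small sink is still standing. I'll measure the big one's margins before pushing the small one.

```bash
cat > m.py <<'E'
from h import *
def meas(a,n):
  t=a["color"][:,:,::-1];hsv=cv2.cvtColor(t,cv2.COLOR_BGR2HSV)
  c,ax,h,hx,hy,(x0,x1,y0,y1)=dict(small=((565.4,224.5),(.89,-.456),36,69,55,(205,290,215,290)),big=((560.4,-214.1),(.868,-.496),40,85,64,(355,425,215,292)))[n]
  ax=np.array(ax);ay=np.array([-ax[1],ax[0]])
  m=cv2.inRange(hsv,(0,0,145),(180,45,255));k=np.zeros_like(m);k[y0:y1,x0:x1]=m[y0:y1,x0:x1]
  q=max(cv2.findContours(k,0,2)[0],key=cv2.contourArea).reshape(-1,2)
  r=cv2.minAreaRect(np.float32([onz(a,u,v,h/1000)[:2]*1000 for u,v in q]))
  b=cv2.boxPoints(r)-c; print(n,np.round(r[1],1),"corners in frame",np.round(np.c_[b@ax,b@ay],1).tolist(),"limits",hx,hy)
E
python3 -c "
from m import *
meas(pickle.load(open('pics/top1.pkl','rb')),'big')"
```

```text
big [ 79.7 120.7] corners in frame [[-58.9, -41.5], [61.4, -49.8], [67.0, 29.7], [-53.4, 38.0]] limits 85 64
```

The big sink has at least 14 mm of margin everywhere. Now pushing the small one at z ≈ 83 mm.

```bash
python3 -m handwheel '0.86 -0.51 0.4 0 0 0 0;1.7 -1.0 0.4 0 0 0 0;2.1 -1.25 0.4 0 0 0 0;2.5 -1.5 0.4 0 0 0 0;2.9 -1.7 0.4 0 0 0 0;3.3 -1.95 0.4 0 0 0 0;3.7 -2.2 0.4 0 0 0 0;4.1 -2.4 0.4 0 0 0 0'
python3 -m handwheel '0.4 -0.25 0 0 0 0 0;0.8 -0.5 0 0 0 0 0;1.1 -0.65 0 0 0 0 0;1.4 -0.8 0 0 0 0 0;1.4 -0.8 0 0 0 0 0;1.4 -0.8 0 0 0 0 0'; python3 - <<'E'
from rig import get_image
import cv2,pickle
d=get_image("side");pickle.dump(d,open("pics/side4.pkl","wb"))
cv2.imwrite("pics/side4.png",cv2.resize(d["color"][200:400,240:440,::-1],(600,600)))
E
```

```text
time_s: 6.47
position: [0.5062, 0.2587, 0.0823]
tool_rot: [[0.861, -0.508, -0.0], [-0.508, -0.861, -0.0], [-0.0, 0.0, -1.0]]
ft_force: [-0.9, 1.3, 1.2]
grip_width: 0.0
gripper_force: 0.2
time_s: 6.97
position: [0.52, 0.2509, 0.0823]
tool_rot: [[0.861, -0.508, -0.0], [-0.508, -0.861, -0.0], [-0.0, 0.0, -1.0]]
ft_force: [-0.3, -0.3, 0.2]
grip_width: 0.0002
gripper_force: 0.0
```

View pics/side4.png

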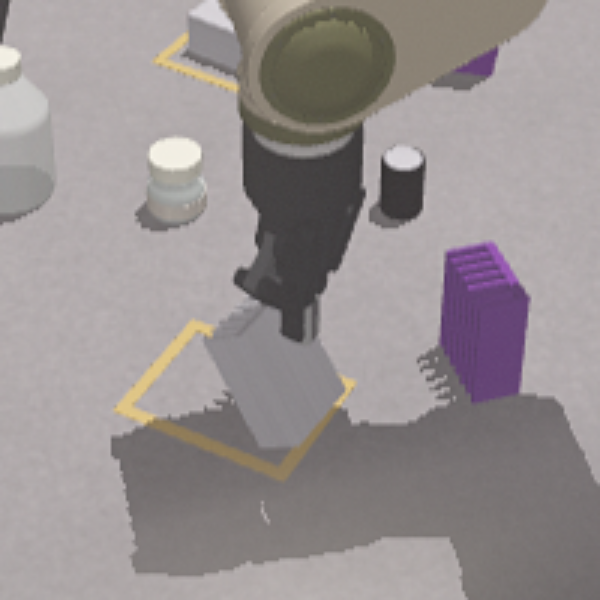

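The small sink is well tilted, foot at crop pixel (270,447). A bit more push, then I'll back away and rise.

```bash
python3 -m handwheel '0.4 -0.25 0 0 0 0 0;0.8 -0.5 0 0 0 0 0;1.1 -0.65 0 0 0 0 0;1.4 -0.8 0 0 0 0 0;1.4 -0.8 0 0 0 0 0;1.4 -0.8 0 0 0 0 0;1.4 -0.8 0 0 0 0 0'
python3 -m handwheel '0 0 4 0 0 0 0;0 0 10 0 0 0 0;0 0 12 0 0 0 0;-10 -15 12 0 0 0 0;-10 -15 12 0 0 0 0;-10 -15 12 0 0 0 0;-10 -15 12 0 0 0 0;-10 -15 12 0 0 0 0'
python3 -m handwheel '0 0 0 0 0 0 0;0 0 0 0 0 0 0;0 0 0 0 0 0 0'
python3 - <<'E'
from m import *
from rig import get_image
a=get_image("top");s=get_image("side")
cv2.imwrite("pics/top2.png",np.hstack([cv2.resize(a["color"][200:320,200:440,::-1],(800,400))]))
z=cv2.resize(s["color"][120:400,220:460,::-1],(480,560));cv2.imwrite("pics/side5.png",z)
for n in("small","big"):meas(a,n)
# moved check vs first picture: jar, capacitor, purples
t=[pickle.load(open("pics/side0.pkl","rb"))["color"],s["color"]]
for k,(x,y,w,h) in dict(jar=(285,245,28,30),cap=(364,246,20,30),bottle=(224,214,38,60),loupe=(310,405,95,45)).items():
    print(k,np.abs(t[0][y:y+h,x:x+w].astype(int)-t[1][y:y+h,x:x+w]).mean())
E
```

```text
time_s: 7.6
position: [0.5338, 0.2429, 0.0823]
tool_rot: [[0.861, -0.508, -0.0], [-0.508, -0.861, -0.0], [-0.0, 0.0, -1.0]]
ft_force: [-0.5, 0.7, 0.3]
grip_width: 0.0001
gripper_force: 0.0
time_s: 8.27
position: [0.4309, 0.0905, 0.2025]
tool_rot: [[0.861, -0.509, -0.001], [-0.509, -0.861, -0.001], [-0.001, 0.001, -1.0]]
ft_force: [0.6, 1.1, -0.3]
grip_width: 0.0001
gripper_force: 0.0
time_s: 8.52
position: [0.4344, 0.0934, 0.2025]
tool_rot: [[0.861, -0.508, 0.001], [-0.508, -0.861, 0.0], [0.0, -0.001, -1.0]]
ft_force: [-0.3, 0.9, -0.4]
grip_width: -0.0002
gripper_force: 0.0
small [120.9  32.4] corners in frame [[-36.6, -165.3], [-7.6, -150.8], [-61.4, -42.6], [-90.5, -57.0]] limits 69 55
big [ 79.7 121. ] corners in frame [[-58.9, -41.5], [61.8, -49.9], [67.3, 29.6], [-53.4, 38.0]] limits 85 64
jar 1.2428571428571429
cap 12.057777777777778
bottle 1.2191520467836257
loupe 1.1885380116959063
```

View pics/side5.png

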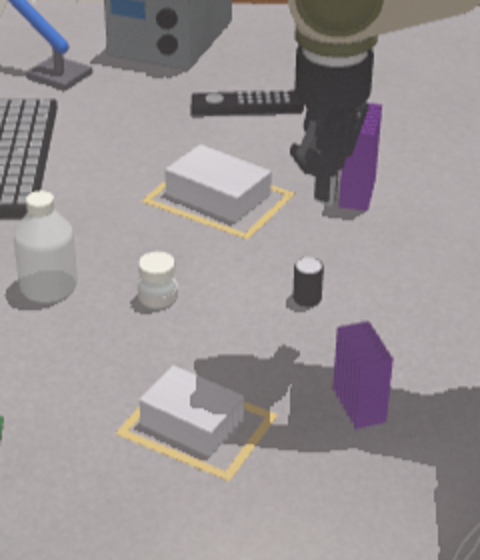

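View pics/top2.png

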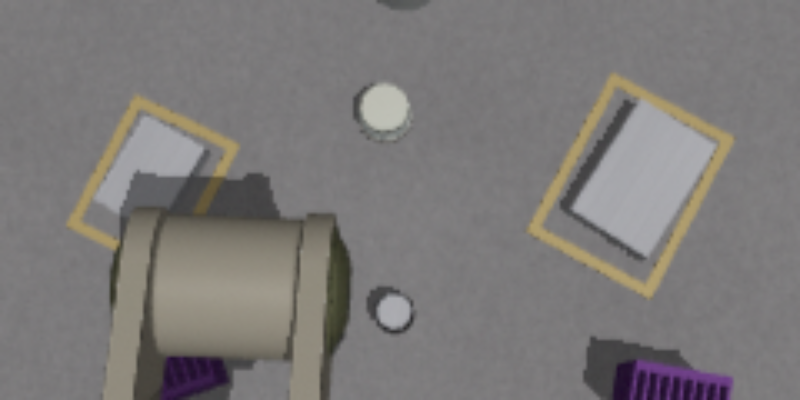

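Both lie flat face up inside their frames. The side crop has the small one at about (190,410) and the big one at (218,185); the jar, capacitor and decoys are upright. The arm still hides part of the small frame, so I'll clear it and measure.

```bash
python3 -m handwheel '-5 -22 4 0 0 0 0;-5 -22 4 0 0 0 0;-5 -22 4 0 0 0 0;-5 -22 4 0 0 0 0;-5 -22 4 0 0 0 0;-5 -22 4 0 0 0 0;-5 -22 4 0 0 0 0;-5 -22 4 0 0 0 0'
python3 - <<'E'
from m import *
from rig import get_image
a=get_image("top")
for n in("small","big"):meas(a,n)
t=pickle.load(open("pics/top0.pkl","rb"))["color"].astype(int)
for k,(x,y,w,h) in dict(jar=(302,222,28,24),cap=(308,284,20,18),purple=(236,298,36,28),remote=(458,235,30,60)).items():
    print(k,np.abs(t[y:y+h,x:x+w]-a["color"][y:y+h,x:x+w]).mean())
E
```

```text
time_s: 9.28
position: [0.3843, -0.1275, 0.2422]
tool_rot: [[0.861, -0.509, -0.0], [-0.509, -0.861, 0.0], [-0.0, -0.0, -1.0]]
ft_force: [-0.2, 0.5, 0.0]
grip_width: -0.0
gripper_force: 0.0
small [64.4 90.7] corners in frame [[-41.6, -28.2], [48.9, -34.6], [53.5, 29.6], [-37.0, 36.1]] limits 69 55
big [ 79.7 123.2] corners in frame [[-58.9, -41.5], [64.0, -50.0], [69.5, 29.5], [-53.4, 38.0]] limits 85 64
jar 1.8134920634920635
cap 26.491666666666667
purple 4.15707671957672
remote 1.8824074074074073
```

The small sink's margins are at least 15 mm. The capacitor pixel difference is the arm or its shadow; in the side view it is still at (374,261), as at the start. Handing in.

```bash
python3 -c "
from rig import env
print(env.close_job())"
```

```text
the job is handed in; nothing more can be done
None
```

I tipped both silver heat sinks over; they lie flat face up inside their tape frames with at least 14 mm to spare, nothing else looks moved in the pictures, and the job was handed in at about 9 s (no verdict came back).

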